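# Balance a rewound coil on the bench scale

### The arm

A 6-joint arm with a two-finger parallel gripper is mounted at the origin on the work surface. World frame = base frame: x ahead of the robot, y to its left, z up, the work surface at z = 0. Lengths are in m, angles in degrees, forces in N, time in s.
With the tool pointing down it reaches from about 0.3 to 0.75 m from the base axis. Payload 8.5 kg.
Tool frame: the origin (TCP) lies at the very end of the fingers, on their centre line; the grasp point (between the pads) lies 19 mm behind it; y points along the fingers, z is the direction in which the jaws open and shut, and the axes are right-handed (so a half turn about y gives the same grasp; the last joint's range is limited). The gripper opens to 85 mm and grips with 20 to 120 N. Pads are 22 mm wide; open, the fingers measure 114 mm over their backs; the gripper's body (76 mm by 85 mm) begins 54 mm behind the grasp point. The pads swing forward as they close: fully open they stand 13 mm farther back than shut.
Start: joints at [53.325, 21.807, 74.336, -0, 83.858, -12.336], TCP at [0.227, 0.501, 0.231] pointing down, gripper open.
Joint ranges: [-178.18, 178.18], [-50.72, 133.34], [12.68, 142.11], [-81.47, 261.47], [9.98, 163.14], [-165.26, 165.26]. Speed limits (degrees/s): [136.94, 136.94, 180, 180, 180, 180].

### API

Orientations are given as a 3x3 rotation matrix whose columns are the frame's x, y, z axes.
In Python, from rig import env gives the robot as it stands. The module is installed in compiled form; this text tells all that it offers.
- The arm moves only by the tool servo_tool, never from a script. Its argument "rows" is one flat list of numbers, 7 for each row, row after row: the opening, from 0 (shut) to 1 (fully open), then the shift along the world's x, y, z in m, then the turn, a rotation vector about the world's x, y, z in degrees. A call has 1 to 10 rows; each row shifts and turns the commanded pose from where the row before left it; what a row does not reach is not made up. A row lasts 1/12 s, in which the tool goes at most 41.7 mm and 7.16 degrees, less where a joint would pass 70% of its speed; a pose out of reach is approached as far as the arm can. A call with a gripper value outside its range is refused whole. The fingers move at their own pace and stop on an object; "force" is the grip in N (left out, the last holds). Time passes only in rows, so rows that do not move let the fingers close. It gives the time, the measured TCP pose, the force and the opening at its end, in the units of the state.
- env.observe(): the state, without advancing time (a new reading comes with each control period).
- env.get_image(name): name is "scene" or "top" or "wrist"; returns the picture (480x640x3 uint8, red, green, blue); there is no depth.
- env.camera_model(name): a dict with "camera_matrix" (3x3 intrinsics, pixels), "R" (3x3) and "t" (3): a world point X has camera coordinates R X + t; the wrist camera has in their place "mount" (4x4, takes a point from camera to tool coordinates, whose origin is the TCP and whose axes are the tool frame's). Camera axes: x right, y down, z forward; pixel columns grow to the right and rows downward; lengths in m; the calibration is good to about 2 mm. A picture is of the moment at which its call begins: read the wrist's pose just before it. camera_model takes no time and is no camera call.
- env.close_job(): hands the job in, once; it reports no verdict.
The state is a dict: "time_s": time; "q": joint angles; "qvel": joint speeds; "joint_efforts": joint torques, N m; "position": TCP position; "tool_rot": TCP orientation; "ft_force": force on the tool from outside, world axes, zero at the start; "wrist_torque": the same for the moment, N m; "grip_width": finger opening in m.
Only numpy, scipy, OpenCV 4.12 (cv2) and the standard library are available. Lean on these libraries where they do the work, as an engineer would, in place of code of your own. Each camera call takes 0.05 s, during which the arm holds its last target.

### The job

A rewound coil lies on the left pan of the bench balance: weigh it out. Set the brass 100 g weight fully home on the spindle of the right-hand weight carrier, add the aluminium 50 g weight to it if the coil turns out to need more, and slide the brass poise along the front bar until the beam floats level by itself with the pointer resting in the green band. The balance is delicate: set the weights down softly without dropping or pressing them, nudge or pinch the poise only lightly, and do not touch the coil or disturb anything else on the bench.

Things in the scene. Friction and masses are not known exactly. Their poses are not given: they have to be found in the camera images.
- balance: Bench balance, fixed, grey base 200 x 330 x 24 mm. Origin under its middle; y points to the load pan, -y to the weight carrier, -x to the side with the poise bar. Beam axis along x, 85 mm up. Load pan (disc 100 wide) at y = +140 mm, carrier (disc 72 wide) at y = -140; both stay horizontal as the beam tilts, tops 115 mm up when level.
- beam (a joint): Beam tilt, rad; 0 level, positive carrier down. Stops: -0.15 (coil down, the start) and +0.15. A beam point at y (balance frame) lies y*sin(tilt) higher than when level. Left alone it comes to rest in 2 s. Between the stops the tilt is in proportion: 3.2 mm of poise travel to the carrier, or 1.8 g on it, adds about 0.01 rad. While anything touches beam, poise or pans the tilt says nothing of the balance.
- pointer_tip (a point): Tip of the red pointer on the beam, 189 mm above the bench when level, seen above a white scale plate (64 wide, top 167 mm up, at x = +32 mm, y = 0 in the balance frame). It leans to +y with the carrier down; it rests within the plate's green band, 4 mm wide, when the beam is level.
- carrier_seat (a point): Centre of the weight seat on the carrier: top of a brass shoulder, 18 wide, 8 mm above the carrier disc; 123 mm above the bench when level, 21 mm more with the coil fully down. From it rises the upright spindle, diameter 10, 50 mm high, its last 12 mm tapering to 3. The beam yields downwards when pressed here.
- load_top (a point): Centre of the top of the load pan's disc, on which the coil stands.
- coil_center (a point): Middle of the copper coil on its black bobbin, diameter 44, 38 mm high, standing loose on the load pan. It weighs 115 to 203 g: the 100 g weight alone, or both weights, with the poise somewhere on its travel, will balance it.
- poise_knob (a point): On the poise, a brass block (28 mm along the bar) on the bar at x = -95 mm of the balance: point on the axis of its upright knob (diameter 14), 14 mm below the knob's top, 25 above the block, 36 above the bar's middle. It slides along the beam only, y = +55 to -55 mm (end stops), against about 1 N, and stays put. At +55 it counts nothing, at -55 as 63 g on the carrier. The bar tilts with the beam.
- w100_center (a point): Middle of the 100 g brass weight: upright cylinder, diameter 24, 34 mm high, with a 12 mm bore right through. It stands on one of the two shoulders of the weight stand.
- w50_center (a point): Middle of the 50 g aluminium weight: upright cylinder, diameter 30, 34 mm high, with a 12 mm bore right through. It stands on the other shoulder of the stand, and stays there if not needed.
- stand: Wooden weight stand, fixed, 60 x 150 x 15 mm, origin under its centre. Two brass shoulders, diameter 18, 8 mm high, at y = +40 and -40 mm, each with a locating pin, diameter 9, 8 mm high, inside the weight's bore.
- bobbin: Empty white bobbin, diameter 44, 38 mm high; leave alone. Origin under its centre.
- driver: Green-handled screwdriver, 170 mm, lying along its x; leave alone.
- flux: Small jar with black cap, diameter 48, 55 mm high; leave alone. Origin under its centre.
- mouse: Grey computer mouse, 110 x 62 x 33 mm; leave alone. Origin under its centre.
- cleaner: Dark round pot of brass wool, diameter 72, 60 mm high; leave alone. Origin under its centre.
- module: Open black plastic housing of the unit under repair, 100 x 170 x 43 mm; leave alone. Origin under its centre.
There are look-alikes about, which are no part of the job. What is shaped like the part that bears w50_center but blue or red is not meant.

How it is judged (in metres and radians):
On the way, in this order (a step that is already met when the one before it is completed fails the run):
1. a weight is fully home on the carrier's seat ((((horizontal distance between w100_center and carrier_seat below 0.004 m and z of w100_center in the frame of carrier_seat between 0.013 and 0.055 m) and z of w100_center in the frame of carrier_seat below 0.02 m) or ((horizontal distance between w50_center and carrier_seat below 0.004 m and z of w50_center in the frame of carrier_seat between 0.013 and 0.055 m) and z of w50_center in the frame of carrier_seat below 0.02 m))), for 0.2 s.
2. the beam floats level, untouched (value of joint beam between -0.02 and 0.02 rad and velocity of joint beam between -0.03 and 0.03 rad/s and contact force between the fingers and beam below 0.05 N), for 0.3 s.
At the end, for the whole second after the job is handed in: the 100 g weight is home on the carrier spindle, the 50 g weight stacked with it (either order) or in its place on the stand, each within 4 mm of the axis; the beam rests within 0.02 rad of level; the coil is on its pan (((((horizontal distance between w100_center and carrier_seat below 0.004 m and z of w100_center in the frame of carrier_seat between 0.013 and 0.055 m) and z of w100_center in the frame of carrier_seat below 0.02 m) and ((horizontal distance between w50_center and carrier_seat below 0.004 m and z of w50_center in the frame of carrier_seat between 0.013 and 0.055 m) or distance of w50_center from where it was at the start of the episode below 0.01 m)) or (((horizontal distance between w50_center and carrier_seat below 0.004 m and z of w50_center in the frame of carrier_seat between 0.013 and 0.055 m) and z of w50_center in the frame of carrier_seat below 0.02 m) and (horizontal distance between w100_center and carrier_seat below 0.004 m and z of w100_center in the frame of carrier_seat between 0.013 and 0.055 m))) and value of joint beam between -0.02 and 0.02 rad and velocity of joint beam between -0.03 and 0.03 rad/s and horizontal distance between coil_center and load_top below 0.02 m and z of coil_center in the frame of load_top below 0.022 m); the robot touches nothing.
It fails at once if the fingers push or pinch the beam, poise or pans with more than 15 N in all (both fingers added) (contact force between any of the fingers, the arm and beam above 15 N).
It fails at once if a weight is dropped on or pressed into the balance with more than 6 N (contact force between any of w100, w50 and beam above 6 N).
It fails at once if the coil is touched or knocked off its pan (contact force between any of the fingers, the arm and coil above 0.3 N or horizontal distance between coil_center and load_top above 0.02 m).
It fails at once if something else on the bench is moved by more than 20 mm (distance of any of bobbin, driver, flux, mouse, cleaner, module from where it was at the start of the episode above 0.02 m).
It also fails if it takes over 72 s, if anything falls off the work surface, if the arm or the gripper's body presses on something with over 40 N, if the wrist force passes 120 N, or if a joint passes its speed limit or range.

## Working session

There is one attempt and no reset: what is moved stays moved. The work goes in short steps, Python scripts to look and compute and a tool call to move; the robot and the scene stay as the last step left them, time stands still between calls to the robot, and variables do not carry over. Pictures are saved under pics/ and viewed, and the job is handed in when it is done.

Besides the shell and the picture viewer there is one more tool, called after "Call:" as name(argument=value, ...) on one line, values as JSON. servo_tool: Moves the arm, as the interface text tells. Its arguments: {"type":"object","properties":{"rows":{"type":"array","items":{"type":"number"}},"force":{"type":"number"}},"required":["rows"]}

```bash
mkdir -p pics
cat > h.py <<'E'
import numpy as np, cv2
from rig import env
def save(name,fn):
    im=env.get_image(name); cv2.imwrite('pics/'+fn,im[:,:,::-1]); return im
def cam(name,st=None):
    m=env.camera_model(name); K=np.array(m['camera_matrix'])
    if name=='wrist':
        M=np.array(m['mount']); st=st or env.observe()
        T=np.eye(4); T[:3,:3]=st['tool_rot']; T[:3,3]=st['position']
        W=T@M; R=W[:3,:3].T; t=-R@W[:3,3]
    else: R=np.array(m['R']); t=np.array(m['t'])
    return K,R,t
def ray(c,uv):
    K,R,t=c; d=R.T@np.linalg.solve(K,[uv[0],uv[1],1]); return -R.T@t,d
def onz(c,uv,z):
    o,d=ray(c,uv); return o+d*(z-o[2])/d[2]
def tri(c1,u1,c2,u2):
    o1,d1=ray(c1,u1);o2,d2=ray(c2,u2)
    s=np.linalg.lstsq(np.c_[d1,-d2],o2-o1,rcond=None)[0]
    a=o1+d1*s[0];b=o2+d2*s[1];return (a+b)/2,np.linalg.norm(a-b)
def proj(c,X):
    K,R,t=c;p=K@(R@np.array(X)+t);return p[:2]/p[2]
E
python3 - <<'E'
from h import *
print(env.observe())
for n in ['scene','top','wrist']:
    save(n,n+'0.png'); 
    c=cam(n);print(n,c[0].tolist(),(-c[1].T@c[2]).round(3),c[1].round(3).tolist())
E
```

```text
{'time_s': 0.0, 'q': array([ 5.33262865e+01,  2.18418654e+01,  7.43860080e+01,  2.54793250e-04,
        8.38589714e+01, -1.23364394e+01]), 'qvel': array([ 0.09935617, -0.02747448,  0.10404453,  0.0368874 ,  0.05261362,
       -0.03785494]), 'joint_efforts': array([-5.54900216e-04, -4.48452294e+01, -2.31282181e+01, -1.79414296e-04,
        4.70447194e-03,  1.27306592e-05]), 'position': array([0.22648039, 0.50087241, 0.2306962 ]), 'tool_rot': array([[ 9.11135024e-01, -9.08825830e-04,  4.12106954e-01],
       [-4.12107826e-01, -1.21304860e-03,  9.11134276e-01],
       [-3.28156600e-04, -9.99998851e-01, -1.47978530e-03]]), 'ft_force': array([-1.20541624, -0.21480934, -0.837137  ]), 'wrist_torque': array([-0.00390197, -0.00999701,  0.01056248]), 'grip_width': 0.08537029730885397}
scene [[586.9238365064367, 0.0, 319.6628242800255], [0.0, 586.9238365064367, 241.87758761861502], [0.0, 0.0, 1.0]] [ 1.266 -0.774  0.936] [[0.726, 0.687, 0.002], [0.407, -0.427, -0.807], [-0.554, 0.587, -0.59]]
top [[483.56643878279135, 0.0, 315.47085519955897], [0.0, 483.56643878279135, 243.56121863876737], [0.0, 0.0, 1.0]] [0.188 0.025 1.549] [[-0.052, -0.999, -0.002], [-0.974, 0.051, -0.222], [0.221, -0.01, -0.975]]
wrist [[431.7203735883677, 0.0, 328.13982386349045], [0.0, 431.7203735883677, 240.3246142840655], [0.0, 0.0, 1.0]] [0.156 0.534 0.372] [[0.412, 0.911, -0.002], [0.869, -0.391, 0.304], [0.276, -0.127, -0.953]]
```

View pics/scene0.png

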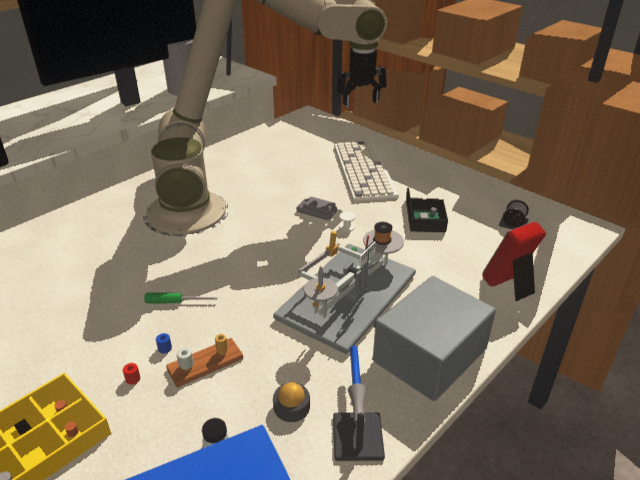

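View pics/top0.png

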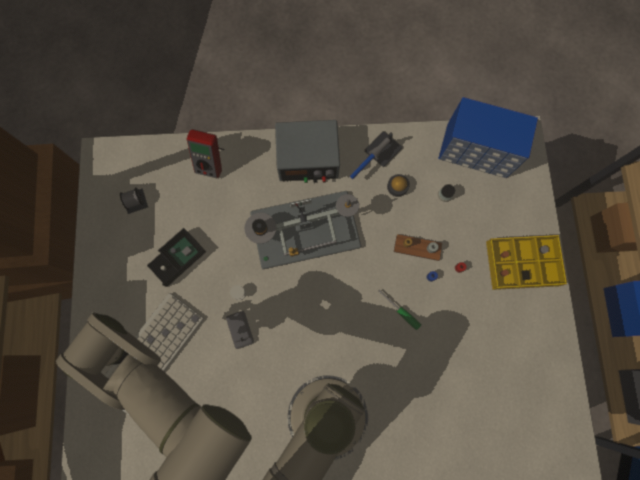

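View pics/wrist0.png

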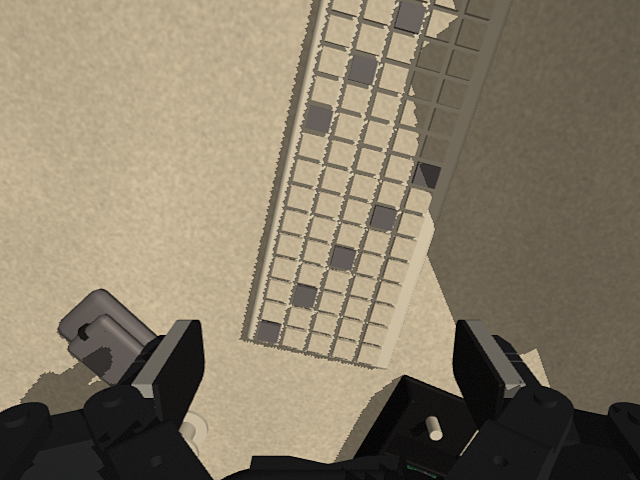

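The overview shows the balance around (305,230) in the top view and the stand around (418,246), with the brass weight at the left and the aluminium one at the right. The coil is at the left, near (259,227). I'll enlarge both areas.

Run:
```python
import cv2
t=cv2.imread('pics/top0.png');s=cv2.imread('pics/scene0.png')
cv2.imwrite('pics/topb.png',cv2.resize(t[180:280,240:373],(800,600),interpolation=cv2.INTER_CUBIC))
cv2.imwrite('pics/tops.png',cv2.resize(t[215:290,380:480],(800,600),interpolation=cv2.INTER_CUBIC))
cv2.imwrite('pics/scb.png',cv2.resize(s[210:360,260:460],(800,600),interpolation=cv2.INTER_CUBIC))
cv2.imwrite('pics/scs.png',cv2.resize(s[310:430,110:270],(800,600),interpolation=cv2.INTER_CUBIC))
```

```text
(no output)
```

View pics/topb.png

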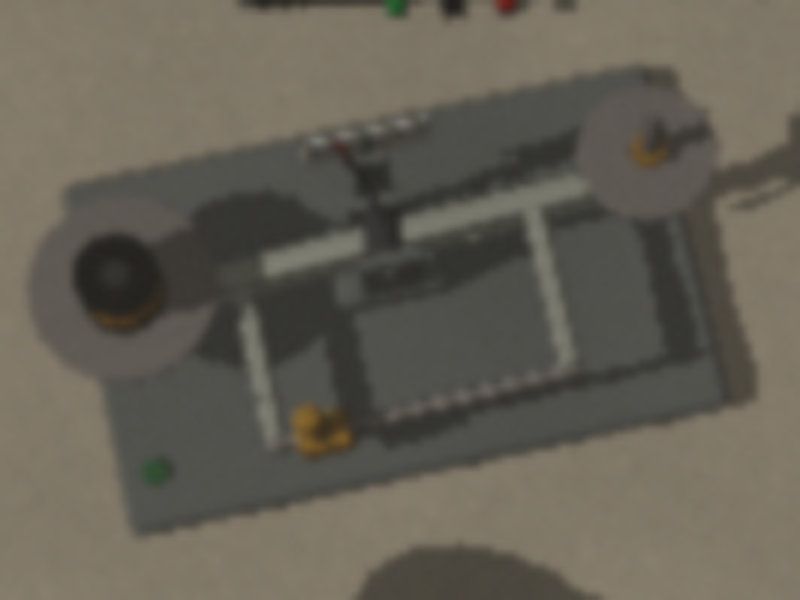

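View pics/tops.png

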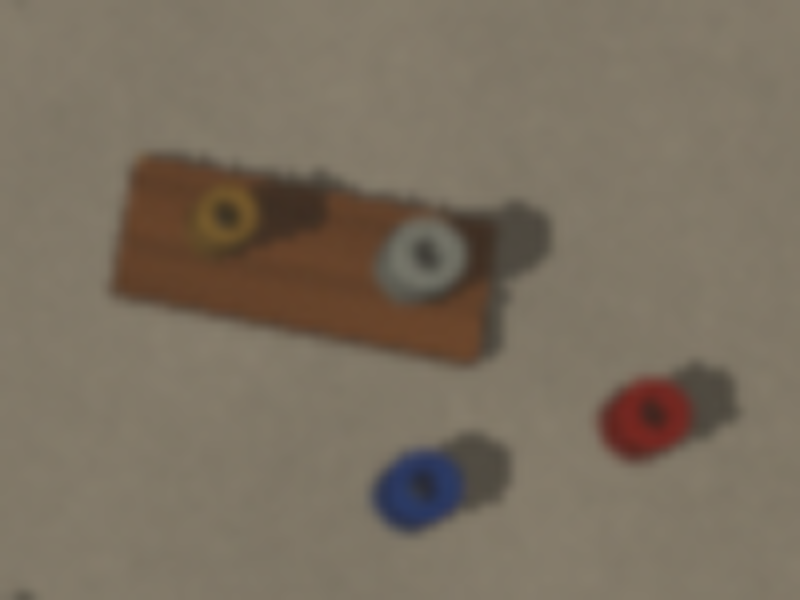

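View pics/scb.png

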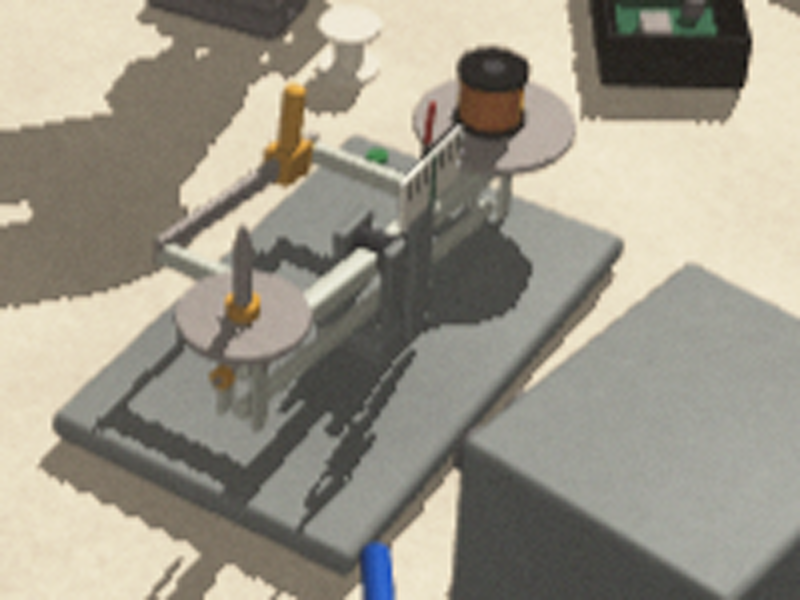

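View pics/scs.png

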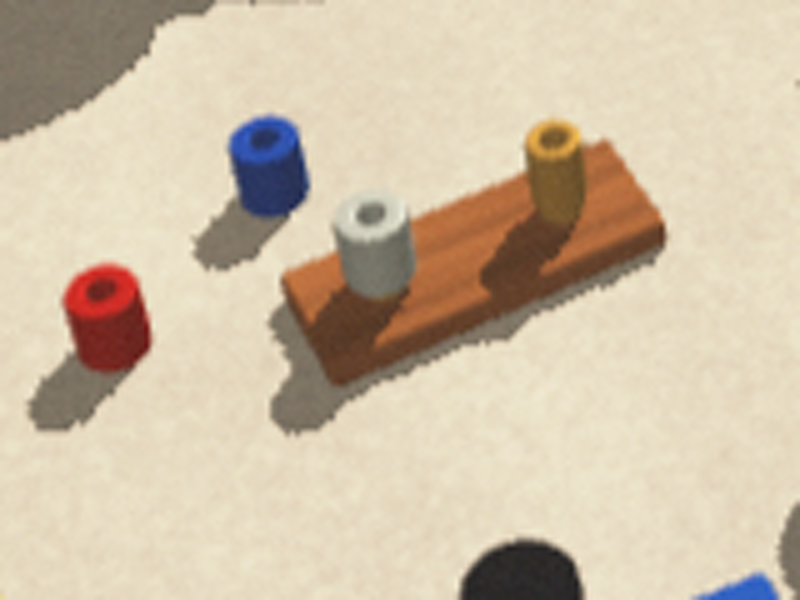

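Run:
```python
from h import *
T=cam('top');S=cam('scene')
tb=lambda x,y:(240+x*133/800-.4,180+y/6-.4); ts=lambda x,y:(380+x/8-.45,215+y/8-.45)
sb=lambda x,y:(260+x/4-.4,210+y/4-.4); ss=lambda x,y:(110+x/5-.4,310+y/5-.4)
for n,a,b,z in [('w100',ts(226,214),ss(553,137),.057),('w50',ts(428,254),ss(371,213),.057),('tip',tb(653,125),sb(243,228),.194),('shoulder',tb(650,150),sb(242,302),.144),('knobtop',tb(305,412),sb(293,89),0),('pointer',tb(338,147),sb(432,104),.189)]:
    p,e=tri(T,a,S,b);print(n,p.round(4),round(e,4),'exp z',z,onz(T,a,z).round(4),onz(S,b,z).round(4))
c=np.array([onz(T,tb(*q),.024) for q in [(65,187),(672,68),(757,400),(135,533)]])
print(c.round(3),c.mean(0)); d=(c[0]-c[1])+(c[3]-c[2]);print('yaw y',np.degrees(np.arctan2(d[1],d[0])), np.linalg.norm(c[0]-c[1]),np.linalg.norm(c[1]-c[2]))
s=np.array([onz(T,ts(*q),.015) for q in [(135,155),(497,212),(472,362),(110,292)]]);print(s.round(3),s.mean(0))
d=(s[0]-s[1])+(s[3]-s[2]);print('yaw y',np.degrees(np.arctan2(d[1],d[0])))
```

```text
w100 [ 0.5192 -0.2831  0.0551] 0.0006 exp z 0.057 [ 0.5189 -0.2825  0.057 ] [ 0.5206 -0.2844  0.057 ]
w50 [ 0.4991 -0.3611  0.055 ] 0.0002 exp z 0.057 [ 0.4986 -0.3606  0.057 ] [ 0.5009 -0.3619  0.057 ]
tip [ 0.6227 -0.0912  0.1883] 0.0016 exp z 0.194 [ 0.6203 -0.0913  0.194 ] [ 0.6281 -0.0957  0.194 ]
shoulder [ 0.6244 -0.093   0.141 ] 0.001 exp z 0.144 [ 0.6231 -0.0932  0.144 ] [ 0.6271 -0.0952  0.144 ]
knobtop [0.4998 0.086  0.1255] 0.0028 exp z 0 [0.5283 0.0925 0.    ] [0.3805 0.2175 0.    ]
pointer [0.6204 0.0633 0.1851] 0.0011 exp z 0.189 [0.6187 0.0628 0.189 ] [0.624  0.0594 0.189 ]
[[ 0.656  0.217  0.024]
 [ 0.707 -0.119  0.024]
 [ 0.517 -0.151  0.024]
 [ 0.462  0.184  0.024]] [0.58541011 0.03297714 0.024     ]
yaw y 98.97747214922478 0.33962249480324924 0.192698890156313
[[ 0.555 -0.256  0.015]
 [ 0.523 -0.401  0.015]
 [ 0.462 -0.384  0.015]
 [ 0.498 -0.241  0.015]] [ 0.50960105 -0.32086874  0.015     ]
yaw y 76.73739705905231
```

Call:
servo_tool(rows=[0.7,0.01,-0.026,0.007,0,0,3.3,0.7,0.01,-0.026,0.007,0,0,3.3,0.7,0.01,-0.026,0.007,0,0,3.3,0.7,0.01,-0.026,0.007,0,0,3.3,0.7,0.01,-0.026,0.007,0,0,3.3,0.7,0.01,-0.026,0.007,0,0,3.3,0.7,0.01,-0.026,0.007,0,0,3.3,0.7,0.01,-0.026,0.007,0,0,3.3,0.7,0.01,-0.026,0.007,0,0,3.3,0.7,0.01,-0.026,0.007,0,0,3.3])

```text
time_s: 0.98
position: [0.3267, 0.2398, 0.3016]
tool_rot: [[0.988, -0.0, -0.154], [0.154, -0.0, 0.988], [-0.0, -1.0, -0.0]]
ft_force: [1.3, 1.6, -0.4]
grip_width: 0.0598
```

Call:
servo_tool(rows=[0.7,0.01,-0.026,0,0,0,0,0.7,0.01,-0.026,0,0,0,0,0.7,0.01,-0.026,0,0,0,0,0.7,0.01,-0.026,0,0,0,0,0.7,0.01,-0.026,0,0,0,0,0.7,0.01,-0.026,0,0,0,0,0.7,0.01,-0.026,0,0,0,0,0.7,0.01,-0.026,0,0,0,0,0.7,0.01,-0.026,0,0,0,0,0.7,0.01,-0.026,0,0,0,0])

```text
time_s: 1.82
position: [0.4268, -0.0203, 0.3012]
tool_rot: [[0.989, -0.0, -0.15], [0.15, 0.0, 0.989], [-0.0, -1.0, 0.0]]
ft_force: [-0.2, 0.4, 0.3]
grip_width: 0.0599
```

Call:
servo_tool(rows=[0.7,0.01,-0.026,-0.01,0,0,0,0.7,0.01,-0.026,-0.01,0,0,0,0.7,0.01,-0.026,-0.01,0,0,0,0.7,0.01,-0.026,-0.01,0,0,0,0.7,0.01,-0.026,-0.01,0,0,0,0.7,0.01,-0.026,-0.01,0,0,0,0.7,0.01,-0.026,-0.01,0,0,0,0.7,0.01,-0.026,-0.01,0,0,0,0.7,0.01,-0.026,-0.01,0,0,0,0.7,0,0,-0.01,0,0,0])

```text
time_s: 2.65
position: [0.5175, -0.2569, 0.1998]
tool_rot: [[0.989, -0.0, -0.148], [0.148, -0.001, 0.989], [-0.0, -1.0, -0.001]]
ft_force: [-1.7, 0.3, -0.2]
grip_width: 0.0598
```

Run:
```python
from h import *
s=env.observe();print(s['time_s'],s['position'],s['tool_rot'],s['grip_width'],s['ft_force'])
save('wrist','w1.png')
```

```text
2.65 [ 0.51749335 -0.25692693  0.19975437] [[ 9.89044923e-01 -1.12398336e-04 -1.47614794e-01]
 [ 1.47614654e-01 -8.18668174e-04  9.89044612e-01]
 [-2.32014503e-04 -9.99999659e-01 -7.93107960e-04]] 0.05984252247150189 [-1.68424381  0.30425682 -0.18040744]
```

View pics/w1.png

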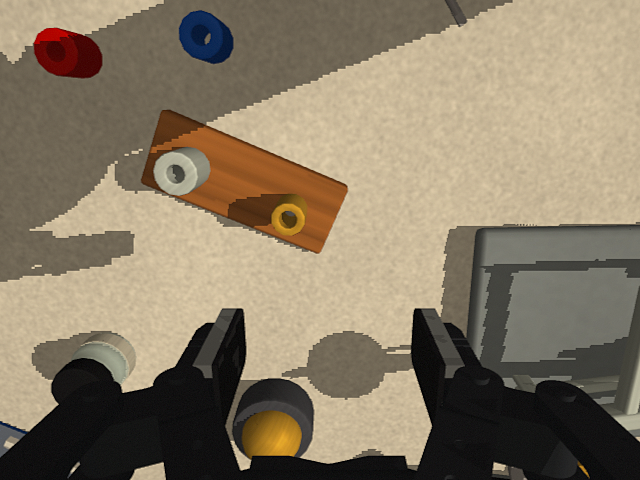

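The wrist view shows the brass ring with its bore at (289,218) and the aluminium one at (177,173). The flux jar is at the lower left.

```bash
cat >> h.py <<'E'
def circ(im,mask,near=None):
    cs,_=cv2.findContours(mask.astype(np.uint8),cv2.RETR_EXTERNAL,cv2.CHAIN_APPROX_NONE)
    out=[(cv2.minEnclosingCircle(c),cv2.contourArea(c)) for c in cs if cv2.contourArea(c)>15]
    return sorted(out,key=lambda o:-o[1])
E
python3 - <<'E'
from h import *
im=cv2.imread('pics/w1.png');c=cam('wrist')
hsv=cv2.cvtColor(im,cv2.COLOR_BGR2HSV)
for nm,(x,y,r) in dict(w100=(289,218,20),w50=(180,172,32)).items():
    sub=hsv[y-r:y+r,x-r:x+r]; print(nm)
    g=sub[:,:,2]; print(circ(None,(g<95))[:4])
for nm,uv in dict(w100=(289,218),w50=(177,173)).items(): print(nm,onz(c,uv,.057))
im2=im[150:270,120:280+40]; cv2.imwrite('pics/w1c.png',cv2.resize(im2,(800,480),interpolation=cv2.INTER_CUBIC))
E
```

```text
w100
[(((19.0, 21.0), 8.602425575256348), 164.0), (((10.0, 12.5), 16.007909774780273), 154.0)]
w50
[(((20.0, 26.5), 27.933053970336914), 313.0), (((27.914634704589844, 33.32926940917969), 9.203417778015137), 130.0), (((12.0, 3.5), 10.594910621643066), 52.0)]
w100 [ 0.51596041 -0.28010835  0.057     ]
w50 [ 0.49669744 -0.35612331  0.057     ]
```

View pics/w1c.png

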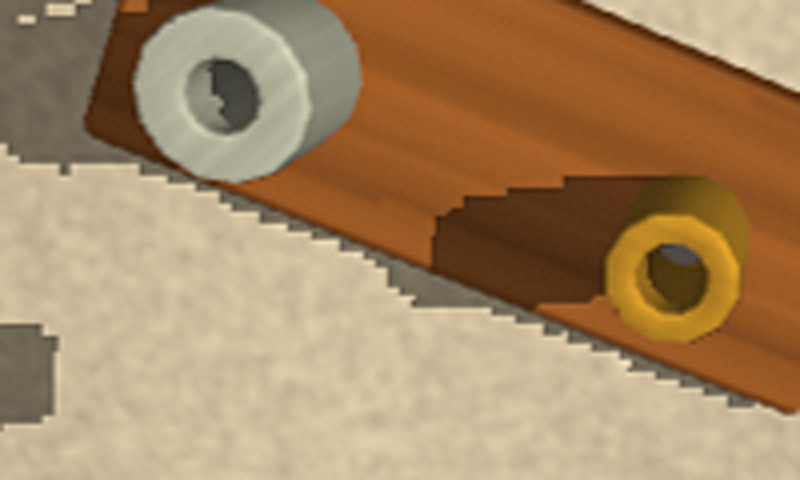

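Call:
servo_tool(rows=[0.6,0,-0.012,-0.03,0,0,0,0.6,0,-0.012,-0.03,0,0,0,0.6,0,0,0,0,0,0,0.6,0,0,0,0,0,0])

```text
time_s: 3.03
position: [0.5162, -0.276, 0.141]
tool_rot: [[0.989, -0.002, -0.15], [0.15, 0.002, 0.989], [-0.002, -1.0, 0.002]]
ft_force: [-0.4, 0.4, 1.0]
grip_width: 0.0514
```

Run:
```python
from h import *
s=env.observe();print(s['time_s'],s['position'],s['qvel'].round(2),s['grip_width'])
im=save('wrist','w2.png')
```

```text
3.0333 [ 0.51615095 -0.27598125  0.14104142] [ 0.72 -2.58 -2.63  0.08  0.54  0.06] 0.051381036276776405
```

View pics/w2.png

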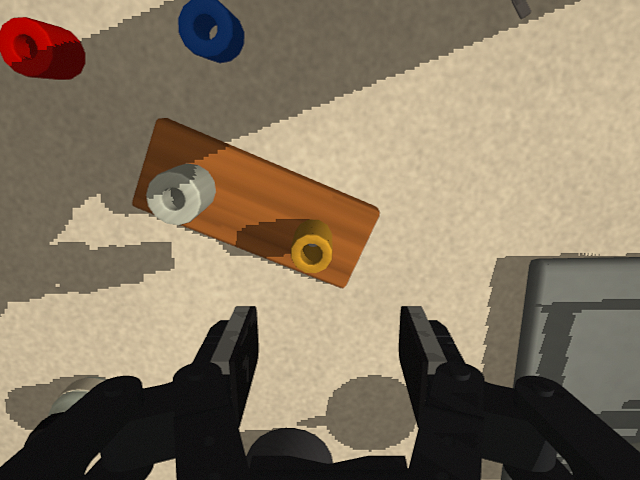

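The brass bore is now at about (312,253).

Run:
```python
from h import *
c=cam('wrist',None)
im=cv2.imread('pics/w2.png')
hsv=cv2.cvtColor(im,cv2.COLOR_BGR2HSV)
m=(hsv[:,:,0]>18)&(hsv[:,:,0]<32)&(hsv[:,:,1]>150)&(hsv[:,:,2]>150)
m[:225]=0;m[280:]=0;m[:,:285]=0;m[:,340:]=0
print(circ(im,m)); 
for uv in [(312,253),(311.7,253.7)]: print(onz(c,uv,.057).round(4), onz(c,(173.5,198),.057).round(4))
```

```text
[(((312.01922607421875, 252.44642639160156), 20.77536964416504), 1162.5)]
[ 0.5202 -0.2843  0.057 ] [ 0.5006 -0.362   0.057 ]
[ 0.5206 -0.2844  0.057 ] [ 0.5006 -0.362   0.057 ]
```

Call:
servo_tool(rows=[0.6,0.0035,-0.0075,-0.02,0,0,0,0.6,0,0,-0.03,0,0,0,0.6,0,0,-0.02,0,0,0,0.6,0,0,0,0,0,0,0.6,0,0,0,0,0,0])

```text
time_s: 3.5
position: [0.5208, -0.284, 0.073]
tool_rot: [[0.988, 0.001, -0.151], [0.151, -0.001, 0.988], [0.001, -1.0, -0.001]]
ft_force: [1.2, 0.0, 0.9]
grip_width: 0.0512
```

Run:
```python
from h import *
s=env.observe();print(s['time_s'],s['position'],s['qvel'].round(2),s['grip_width'])
c=cam('wrist',s)
im=save('wrist','w3.png')
hsv=cv2.cvtColor(im,cv2.COLOR_RGB2HSV)
m=(hsv[:,:,0]>18)&(hsv[:,:,0]<32)&(hsv[:,:,1]>150)&(hsv[:,:,2]>120)
for o in circ(im,m)[:3]: print(o,onz(c,o[0][0],.057))
```

```text
3.5 [ 0.520787   -0.28400991  0.07301162] [-0.16 -1.45 -1.76  0.03 -0.01 -0.03] 0.05124515605689101
(((327.5, 279.18292236328125), 29.43693733215332), 932.5) [ 0.50937079 -0.28553908  0.057     ]
(((324.5, 314.0), 9.552586555480957), 32.5) [ 0.52460968 -0.284431    0.057     ]
```

View pics/w3.png

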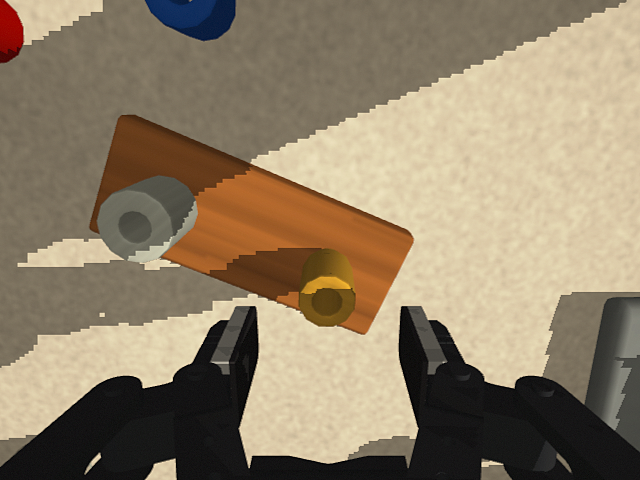

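Call:
servo_tool(rows=[0.6,-0.001,0,-0.02,0,0,0,0.6,0,0,-0.018,0,0,0,0.6,0,0,-0.007,0,0,0,0.6,0,0,0,0,0,0,0.1,0,0,0,0,0,0,0.1,0,0,0,0,0,0,0.1,0,0,0,0,0,0,0.1,0,0,0,0,0,0,0.1,0,0,0,0,0,0], force=25)

```text
time_s: 4.3
position: [0.5199, -0.2849, 0.028]
tool_rot: [[0.989, 0.002, -0.151], [0.151, -0.002, 0.989], [0.002, -1.0, -0.002]]
ft_force: [-0.5, 0.7, 7.9]
grip_width: 0.0234
```

Run:
```python
from h import *
s=env.observe();print(s['time_s'],s['position'],s['qvel'].round(2),s['grip_width'])
im=save('wrist','w4.png')
```

```text
4.3 [ 0.51992305 -0.28494053  0.02803127] [-0.07 -0.04 -0.02 -0.04 -0.07 -0.04] 0.02335232095023767
```

View pics/w4.png

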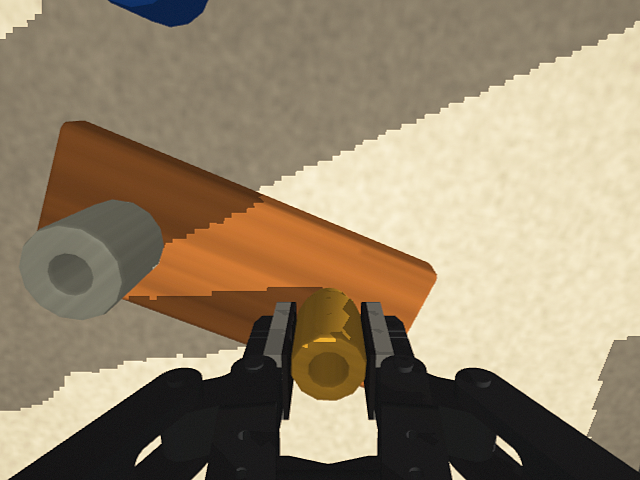

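Call:
servo_tool(rows=[0.1,0,0,0.01,0,0,0,0.1,0,0,0.03,0,0,0,0.1,0,0,0.04,0,0,0,0.1,0,0,0.04,0,0,0,0.1,0,0,0.04,0,0,0,0.1,0,0.01,0.04,0,0,0,0.1,0.01,0.025,0.02,0,0,0,0.1,0.01,0.025,0,0,0,0,0.1,0.01,0.025,0,0,0,0,0.1,0.01,0.025,0,0,0,0])

```text
time_s: 5.18
position: [0.5592, -0.1731, 0.2477]
tool_rot: [[0.989, 0.001, -0.15], [0.15, -0.001, 0.989], [0.001, -1.0, -0.001]]
ft_force: [0.4, -0.3, -1.2]
grip_width: 0.0234
```

Call:
servo_tool(rows=[0.1,0.01,0.025,0,0,0,0,0.1,0.01,0.025,0,0,0,0,0.1,0.01,0.02,0,0,0,0,0.1,0.01,0.012,0,0,0,0,0.1,0,0,0,0,0,0,0.1,0,0,0,0,0,0,0.1,0,0,0,0,0,0])

```text
time_s: 5.77
position: [0.5989, -0.0932, 0.2464]
tool_rot: [[0.989, -0.0, -0.15], [0.15, -0.0, 0.989], [-0.0, -1.0, -0.0]]
ft_force: [0.6, -0.9, -1.1]
grip_width: 0.0235
```

Run:
```python
from h import *
c4=None
s=env.observe();print(s['time_s'],s['position'],s['qvel'].round(2),s['grip_width'],s['ft_force'])
im=save('wrist','w5.png')
```

```text
5.7667 [ 0.59892478 -0.09322557  0.246434  ] [-0.63 -0.13  0.34  0.08 -0.02  0.12] 0.023512775472932346 [ 0.58202304 -0.88721009 -1.0939284 ]
```

View pics/w5.png

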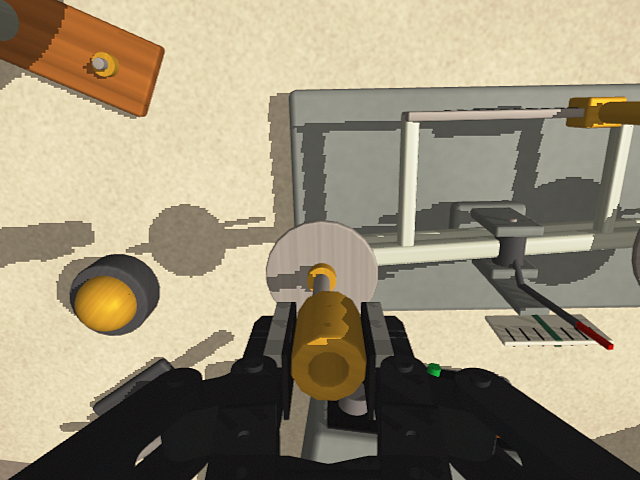

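The carrier disc is centred at about (322,277), with its shoulder visible. The held weight's top bore is at (330,369).

Run:
```python
from h import *
s=env.observe();c=cam('wrist',s);p=s['position'];print(p)
im=cv2.imread('pics/w5.png')
cv2.imwrite('pics/w5c.png',cv2.resize(im[210:420,240:420],(686,800)[:2] if 0 else (514,600),interpolation=cv2.INTER_CUBIC))
for uv,z in [((322,277),.144),((322,277.5),.136),((330,369),p[2]+.029)]: print(uv,onz(c,uv,z).round(4))
for uv in [(266,275),(378,275),(322,222)]: print(onz(c,uv,.136).round(4))
```

```text
[ 0.59884852 -0.09341498  0.24644417]
(322, 277) [ 0.6225 -0.0932  0.144 ]
(322, 277.5) [ 0.6261 -0.0928  0.136 ]
(330, 369) [ 0.5975 -0.0925  0.2754]
[ 0.6297 -0.1278  0.136 ]
[ 0.6192 -0.0582  0.136 ]
[ 0.5903 -0.098   0.136 ]
```

View pics/w5c.png

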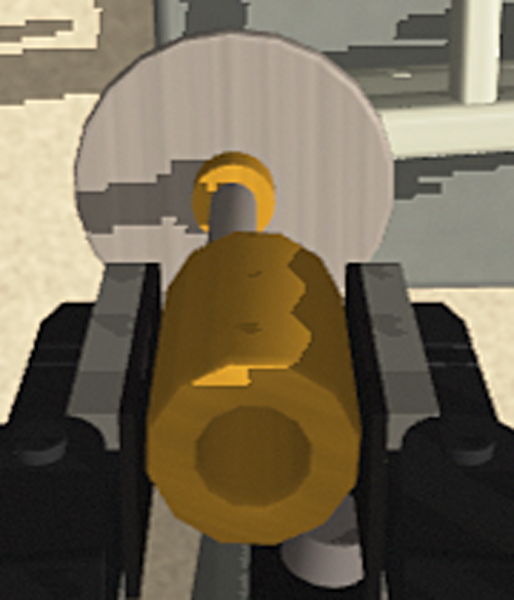

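Call:
servo_tool(rows=[0.1,0.03,0,0,0,0,0,0.1,0.03,0,0,0,0,0,0.1,0,0,-0.02,0,0,0,0.1,0,0,-0.014,0,0,0,0.1,0,0,0,0,0,0,0.1,0,0,0,0,0,0,0.1,0,0,0,0,0,0,0.1,0,0,0,0,0,0])

```text
time_s: 6.48
position: [0.6593, -0.0929, 0.2139]
tool_rot: [[0.989, 0.002, -0.15], [0.15, -0.001, 0.989], [0.002, -1.0, -0.001]]
ft_force: [-0.6, -0.7, -2.2]
grip_width: 0.0232
```

Run:
```python
from h import *
s=env.observe();print(s['time_s'],s['position'],s['qvel'].round(2),s['grip_width'],s['ft_force'])
im=save('wrist','w6.png')
cv2.imwrite('pics/w6c.png',cv2.resize(im[160:420,220:440,::-1],(508,600),interpolation=cv2.INTER_CUBIC))
```

```text
6.4833 [ 0.65929362 -0.09287869  0.21386062] [ 0.24  0.08  0.22  0.06 -0.24  0.05] 0.02323704494650336 [-0.62283345 -0.69405696 -2.16456316]
```

View pics/w6.png

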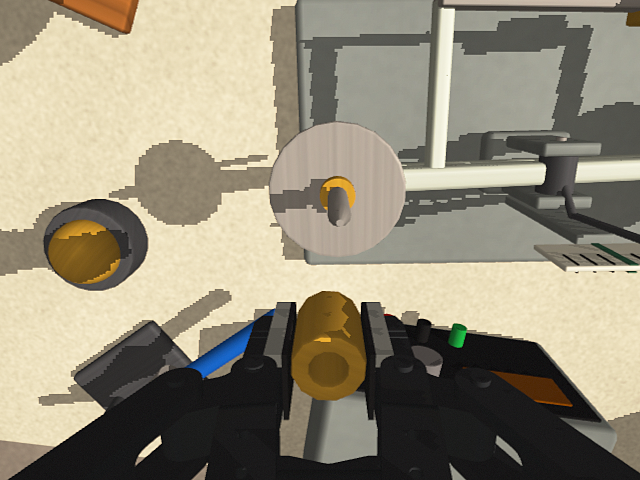

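View pics/w6c.png

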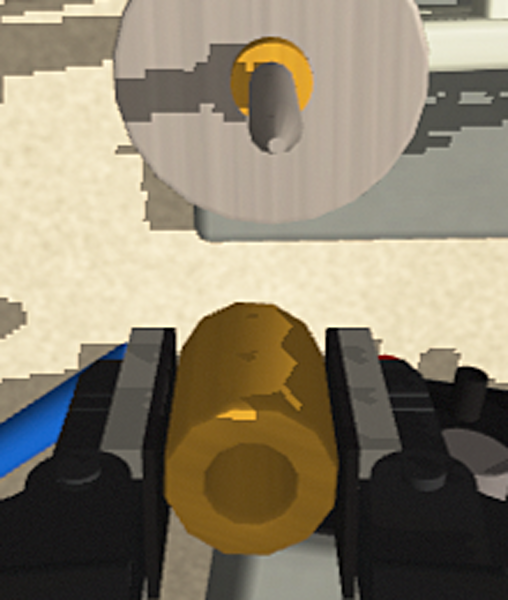

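Run:
```python
from h import *
s=env.observe();c=cam('wrist',s);p=s['position'];print(p)
im=cv2.imread('pics/w6.png');hsv=cv2.cvtColor(im,cv2.COLOR_BGR2HSV)
for n,uv,z in [('tip',(340.3,223),.194),('tiplow',(340.3,223),.188),('sh',(337.4,194.7),.144),('w',(328.6,368.6),p[2]+.029)]: print(n,onz(c,uv,z).round(4))
# weight predicted by bore with TCP frame
pts=[(270,188),(406,188),(338,122.3),(338,256)]
for uv in pts: print(onz(c,uv,.136).round(4))
print(proj(c,p),proj(c,p+[0,0,.029]))
# weight bottom front edge: tool -x by 12mm at bottom
R=s['tool_rot']; 
for dx in (-.002,-.001,0,.001,.002): print(dx, proj(c,p+R[:,0]*(dx-.012)+[0,0,-.005]), proj(c,p+R[:,0]*dx+[0,0,.029]))
```

```text
[ 0.65925347 -0.09275641  0.21372488]
tip [ 0.6254 -0.0927  0.194 ]
tiplow [ 0.6271 -0.0923  0.188 ]
sh [ 0.6248 -0.093   0.144 ]
w [ 0.6578 -0.0923  0.2427]
[ 0.6282 -0.1273  0.136 ]
[ 0.6176 -0.0583  0.136 ]
[ 0.5908 -0.0979  0.136 ]
[ 0.6595 -0.087   0.136 ]
[326.78398179 325.2883729 ] [326.3648233  372.51481225]
-0.002 [326.83146253 284.60314878] [326.36077392 366.80828276]
-0.001 [326.83222675 287.10366842] [326.36280333 369.66819622]
0 [326.83298806 289.59465684] [326.3648233  372.51481225]
0.001 [326.83374647 292.07616841] [326.3668339  375.34822336]
0.002 [326.834502   294.54825712] [326.36883519 378.16852122]
```

Call:
servo_tool(rows=[0.1,-0.02,0,0,0,0,0,0.1,-0.0133,-0.0004,0,0,0,0,0.1,0,0,0,0,0,0,0.1,0,0,0,0,0,0,0.1,0,0,-0.008,0,0,0,0.1,0,0,0,0,0,0,0.1,0,0,0,0,0,0], force=20)

```text
time_s: 7.12
position: [0.6261, -0.0927, 0.2034]
tool_rot: [[0.989, -0.001, -0.151], [0.151, 0.0, 0.989], [-0.001, -1.0, 0.001]]
ft_force: [0.3, 0.2, -0.1]
grip_width: 0.0234
```

Run:
```python
from h import *
s=env.observe();print(s['time_s'],s['position'],s['qvel'].round(2),s['grip_width'],s['ft_force'])
im=save('wrist','w7.png')
cv2.imwrite('pics/w7c.png',cv2.resize(im[160:420,220:440,::-1],(508,600),interpolation=cv2.INTER_CUBIC))
```

```text
7.1167 [ 0.62609341 -0.0927256   0.20340289] [-0.08 -0.46 -0.67 -0.07  0.31  0.03] 0.023383243891865375 [ 0.3094      0.22089056 -0.14218628]
```

View pics/w7c.png

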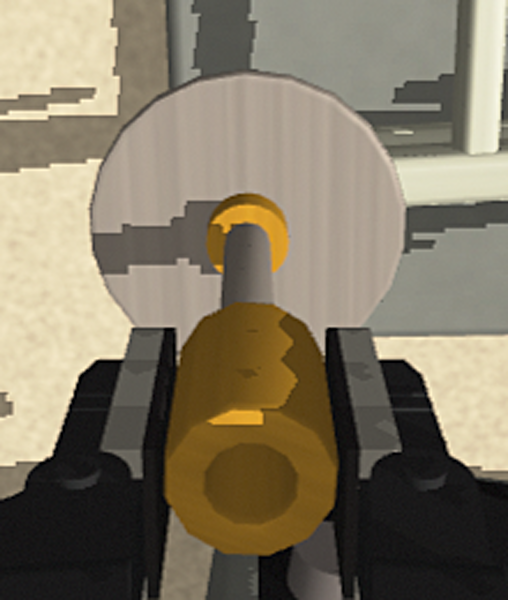

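Call:
servo_tool(rows=[0.1,0,-0.0005,-0.004,0,0,0,0.1,0,0,-0.004,0,0,0,0.1,0,0,-0.003,0,0,0,0.1,0,0,-0.002,0,0,0,0.1,0,0,0,0,0,0,0.1,0,0,0,0,0,0])

```text
time_s: 7.67
position: [0.6259, -0.0933, 0.1912]
tool_rot: [[0.989, -0.0, -0.151], [0.151, 0.0, 0.989], [-0.0, -1.0, 0.0]]
ft_force: [0.3, 1.6, -0.4]
grip_width: 0.0233
```

Call:
servo_tool(rows=[0.1,0,0,-0.002,0,0,0,0.1,0,0,-0.002,0,0,0,0.1,0,0,0,0,0,0])

```text
time_s: 7.92
position: [0.6257, -0.0933, 0.1869]
tool_rot: [[0.989, -0.001, -0.151], [0.151, 0.0, 0.989], [-0.0, -1.0, 0.0]]
ft_force: [0.1, -0.2, -0.8]
grip_width: 0.0231
```

Call:
servo_tool(rows=[0.1,0,0,-0.002,0,0,0,0.1,0,0,-0.001,0,0,0,0.1,0,0,0,0,0,0])

```text
time_s: 8.17
position: [0.6258, -0.0933, 0.184]
tool_rot: [[0.989, -0.0, -0.151], [0.151, 0.0, 0.989], [-0.0, -1.0, 0.0]]
ft_force: [0.6, 0.3, -0.9]
grip_width: 0.0235
```

Call:
servo_tool(rows=[0.1,0,0,-0.003,0,0,0,0.1,0,0,-0.004,0,0,0,0.1,0,0,-0.004,0,0,0,0.1,0,0,-0.003,0,0,0,0.1,0,0,0,0,0,0])

```text
time_s: 8.58
position: [0.6255, -0.0932, 0.1693]
tool_rot: [[0.989, -0.002, -0.151], [0.151, 0.001, 0.989], [-0.001, -1.0, 0.001]]
ft_force: [0.1, -0.1, -1.6]
grip_width: 0.0234
```

Call:
servo_tool(rows=[0.1,0,0,-0.004,0,0,0,0.1,0,0,-0.004,0,0,0,0.1,0,0,-0.003,0,0,0,0.1,0,0,-0.002,0,0,0,0.1,0,0,0,0,0,0,0.1,0,0,0,0,0,0])

```text
time_s: 9.08
position: [0.6259, -0.0933, 0.1573]
tool_rot: [[0.989, -0.0, -0.151], [0.151, 0.0, 0.989], [-0.0, -1.0, 0.0]]
ft_force: [0.3, -0.2, -1.7]
grip_width: 0.0236
```

Run:
```python
from h import *
s=env.observe();print(s['time_s'],s['position'],s['qvel'].round(2),s['grip_width'],s['ft_force'])
im=save('wrist','w8.png')
cv2.imwrite('pics/w8c.png',cv2.resize(im[160:420,220:440,::-1],(508,600),interpolation=cv2.INTER_CUBIC))
```

```text
9.0833 [ 0.62586861 -0.09328697  0.15725689] [ 0.07 -0.2  -0.35 -0.11  0.04 -0.09] 0.023618312061804952 [ 0.31673617 -0.21001247 -1.69116643]
```

View pics/w8c.png

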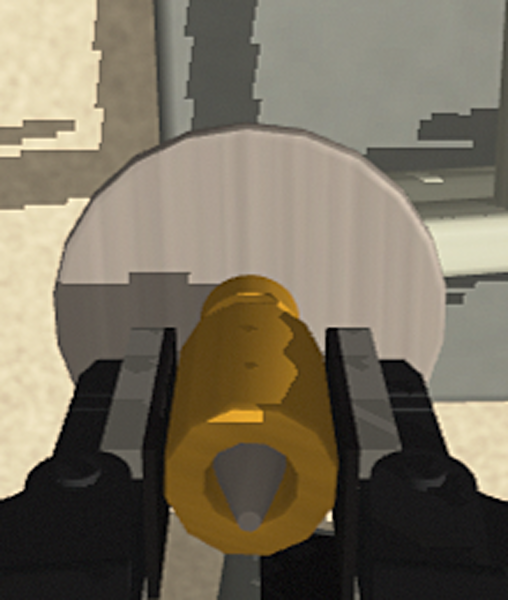

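Call:
servo_tool(rows=[0.1,0,0,-0.003,0,0,0,0.1,0,0,-0.002,0,0,0,0.1,0,0,-0.001,0,0,0,0.1,0,0,0,0,0,0,0.1,0,0,0,0,0,0])

```text
time_s: 9.55
position: [0.6258, -0.0933, 0.1513]
tool_rot: [[0.989, -0.0, -0.151], [0.151, 0.0, 0.989], [-0.0, -1.0, 0.0]]
ft_force: [-0.6, -0.1, -1.1]
grip_width: 0.0234
```

Call:
servo_tool(rows=[0.1,0,0,-0.001,0,0,0,0.1,0,0,0,0,0,0,0.1,0,0,-0.001,0,0,0,0.1,0,0,0,0,0,0,0.1,0,0,0,0,0,0])

```text
time_s: 9.97
position: [0.6259, -0.0933, 0.1493]
tool_rot: [[0.989, -0.0, -0.151], [0.151, 0.0, 0.989], [-0.0, -1.0, 0.0]]
ft_force: [0.4, 0.6, -1.4]
grip_width: 0.023
```

Run:
```python
from h import *
s=env.observe();print(s['time_s'],s['position'],s['qvel'].round(2),s['grip_width'],s['ft_force'])
im=save('wrist','w9.png')
cv2.imwrite('pics/w9c.png',cv2.resize(im[160:420,220:440,::-1],(508,600),interpolation=cv2.INTER_CUBIC))
```

```text
9.9667 [ 0.62585099 -0.0932883   0.14925546] [-0.11  0.05 -0.   -0.02  0.08  0.  ] 0.02302460332570222 [ 0.41300845  0.56713168 -1.3664365 ]
```

View pics/w9c.png

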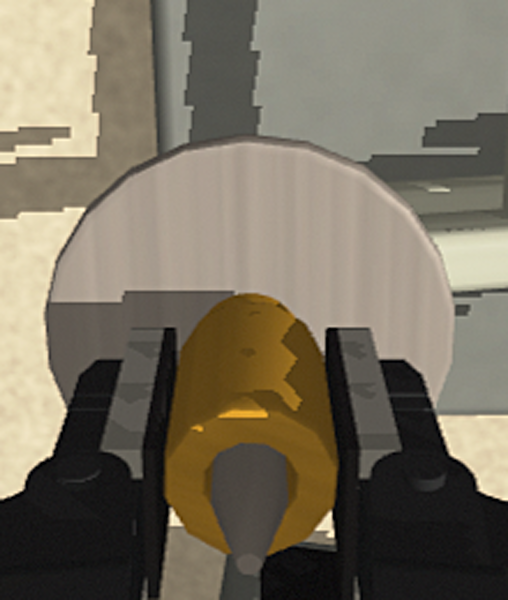

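Call:
servo_tool(rows=[0.1,0,0,-0.001,0,0,0,0.1,0,0,0,0,0,0,0.1,0,0,-0.001,0,0,0,0.1,0,0,0,0,0,0])

```text
time_s: 10.35
position: [0.6259, -0.0934, 0.1473]
tool_rot: [[0.989, 0.0, -0.151], [0.151, -0.0, 0.989], [0.0, -1.0, -0.0]]
ft_force: [0.2, -1.5, 0.1]
grip_width: 0.0234
```

Run:
```python
from h import *
s=env.observe();print(s['time_s'],s['position'],s['qvel'].round(2),s['grip_width'],s['ft_force'])
im=save('wrist','w10.png')
cv2.imwrite('pics/w10c.png',cv2.resize(im[160:420,220:440,::-1],(508,600),interpolation=cv2.INTER_CUBIC))
```

```text
10.35 [ 0.62592745 -0.09337445  0.14729679] [ 0.19  0.09 -0.11 -0.08  0.18  0.02] 0.02338226084978622 [ 0.20097684 -1.5213365   0.08568817]
```

View pics/w10c.png

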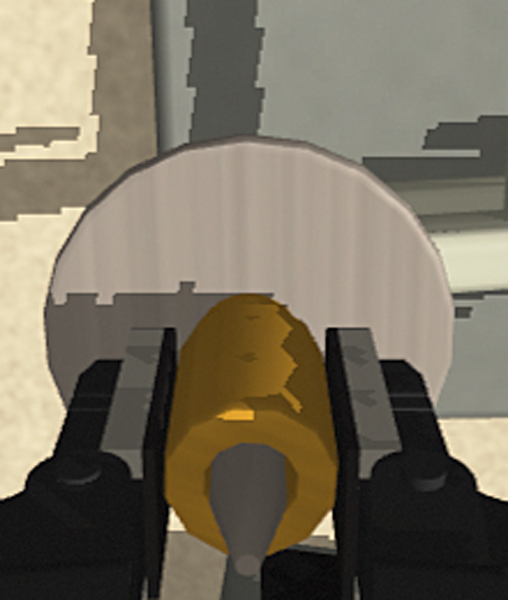

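Call:
servo_tool(rows=[0.1,0,0,0.001,0,0,0,0.28,0,0,0,0,0,0,0.32,0,0,0,0,0,0,0.4,0,0,0,0,0,0,0.5,0,0,0,0,0,0,0.5,0,0,0,0,0,0])

```text
time_s: 10.9
position: [0.6258, -0.0933, 0.1483]
tool_rot: [[0.989, -0.0, -0.151], [0.151, 0.0, 0.989], [-0.0, -1.0, 0.0]]
ft_force: [0.7, -0.7, -0.2]
grip_width: 0.0422
```

Run:
```python
from h import *
s=env.observe();print(s['time_s'],s['position'],s['grip_width'],s['ft_force'])
im=save('wrist','w11.png')
```

```text
10.9 [ 0.62584871 -0.09326604  0.14827711] 0.042237855329601656 [ 0.66744395 -0.74197567 -0.22696182]
```

View pics/w11.png

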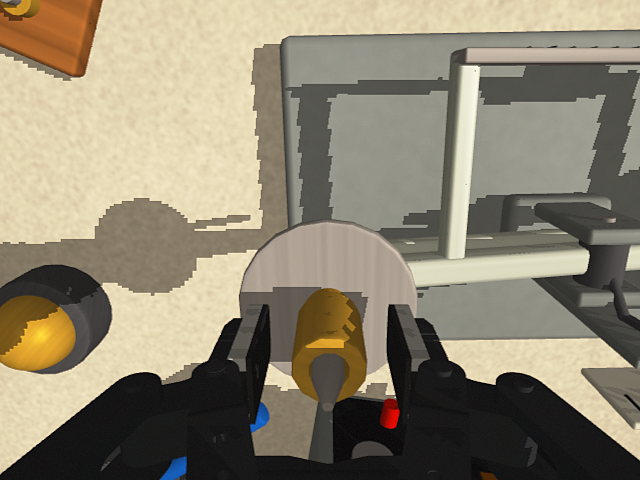

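Call:
servo_tool(rows=[0.5,0,0,0.02,0,0,0,0.5,0,0,0.03,0,0,0,0.5,0,0,0.03,0,0,0,0.5,0,0,0.022,0,0,0,0.5,-0.02,0.025,0,0,0,0,0.5,-0.02,0.03,0,0,0,0,0.5,-0.02,0.03,0,0,0,0,0.4,-0.02,0.03,0,0,0,0,0.4,-0.02,0.03,0,0,0,0,0.4,-0.02,0.025,-0.01,0,0,0])

```text
time_s: 11.78
position: [0.5053, 0.0783, 0.2418]
tool_rot: [[0.989, 0.004, -0.151], [0.151, -0.0, 0.989], [0.004, -1.0, -0.001]]
ft_force: [0.4, 0.5, 0.4]
grip_width: 0.0342
```

Call:
servo_tool(rows=[0.4,-0.006,0.01,-0.02,0,0,0,0.4,0,0,-0.02,0,0,0,0.4,0,0,0,0,0,0,0.4,0,0,0,0,0,0])

```text
time_s: 12.12
position: [0.4998, 0.0867, 0.2003]
tool_rot: [[0.989, -0.001, -0.151], [0.151, 0.0, 0.989], [-0.001, -1.0, 0.0]]
ft_force: [0.5, 0.2, 0.7]
grip_width: 0.034
```

Run:
```python
from h import *
s=env.observe();print(s['time_s'],s['position'],s['grip_width'],s['ft_force'])
im=save('wrist','w12.png'); save('scene','s12.png')
im=cv2.imread('pics/s12.png');cv2.imwrite('pics/s12c.png',cv2.resize(im[200:350,250:450],(800,600),interpolation=cv2.INTER_CUBIC))
```

```text
12.1167 [0.4998065  0.08667057 0.20033938] 0.03396760641461344 [0.53434964 0.23232851 0.72094333]
```

View pics/w12.png

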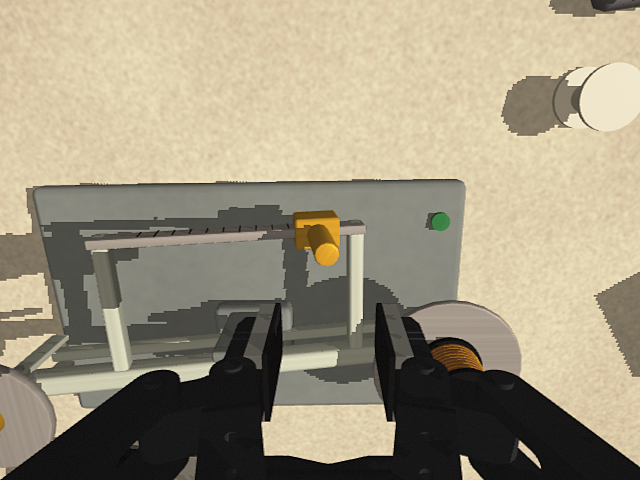

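View pics/s12c.png

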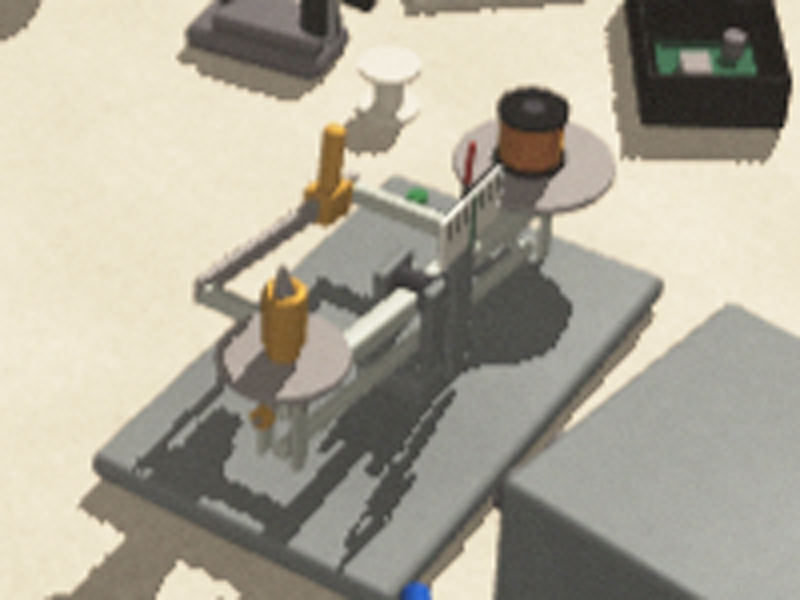

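Run:
```python
from h import *
s=env.observe();c=cam('wrist',s);print(s['position'])
for z in (.122,.126,.130): print(onz(c,(326,254),z).round(4))
a=onz(c,(314,254),.126);b=onz(c,(339,254),.126);print(np.linalg.norm(a-b))
print('top',tri(cam('scene'),(250+335/4-.4,200+130/4-.4),c,(326,254)))
```

```text
[0.50069224 0.08628243 0.2014148 ]
[0.5013 0.0856 0.122 ]
[0.4999 0.0855 0.126 ]
[0.4985 0.0853 0.13  ]
0.013309682773186232
top (array([0.50022878, 0.08541613, 0.12493686]), np.float64(0.00022541721812407973))
```

Call:
servo_tool(rows=[0.3,0,-0.0025,-0.02,0,0,0,0.3,0,0,-0.015,0,0,0,0.3,0,0,-0.01,0,0,0,0.3,0,0,-0.01,0,0,0,0.3,0,0,0,0,0,0,0.3,0,0,0,0,0,0])

```text
time_s: 12.72
position: [0.5005, 0.0838, 0.146]
tool_rot: [[0.989, 0.001, -0.15], [0.15, -0.0, 0.989], [0.001, -1.0, -0.0]]
ft_force: [0.8, -0.1, 0.1]
grip_width: 0.0256
```

Run:
```python
from h import *
s=env.observe();print(s['time_s'],s['position'],s['grip_width'],s['ft_force'])
im=save('wrist','w13.png')
```

```text
12.7167 [0.50047821 0.08381026 0.1460376 ] 0.025603908290372162 [ 0.77131897 -0.14175906  0.14406402]
```

View pics/w13.png

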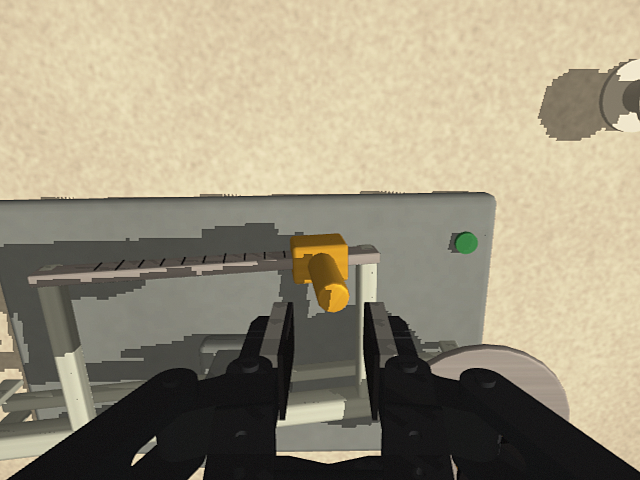

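Call:
servo_tool(rows=[0.3,0,0,-0.012,0,0,0,0.3,0,0,-0.012,0,0,0,0.3,0,0,-0.01,0,0,0,0.3,0,0,-0.005,0,0,0,0.3,0,0,0,0,0,0])

```text
time_s: 13.18
position: [0.5, 0.0841, 0.1063]
tool_rot: [[0.989, -0.0, -0.15], [0.15, 0.0, 0.989], [-0.0, -1.0, 0.0]]
ft_force: [0.4, 0.4, -0.3]
grip_width: 0.0255
```

Call:
servo_tool(rows=[0.3,0.0005,-0.003,0.0005,0,0,0,0.3,0.0005,-0.003,0.0005,0,0,0,0.3,0.0005,-0.003,0.0005,0,0,0,0.3,0.0005,-0.004,0.0005,0,0,0,0.3,0.0007,-0.005,0.0005,0,0,0,0.3,0.0008,-0.005,0.0005,0,0,0,0.3,0.0008,-0.005,0.0005,0,0,0,0.3,0.0008,-0.005,0.0005,0,0,0,0.3,0.0008,-0.005,0.0005,0,0,0,0.3,0.0008,-0.005,0.0005,0,0,0])

```text
time_s: 14.02
position: [0.5066, 0.0406, 0.1114]
tool_rot: [[0.989, -0.0, -0.15], [0.15, -0.0, 0.989], [-0.0, -1.0, 0.0]]
ft_force: [-0.2, 0.8, 1.9]
grip_width: 0.0253
```

Run:
```python
from h import *
s=env.observe();print(s['time_s'],s['position'],s['grip_width'],s['ft_force'])
im=save('wrist','w14.png')
```

```text
14.0167 [0.50662758 0.04061506 0.11135592] 0.025338473476413593 [-0.22941539  0.77925259  1.87636373]
```

View pics/w14.png

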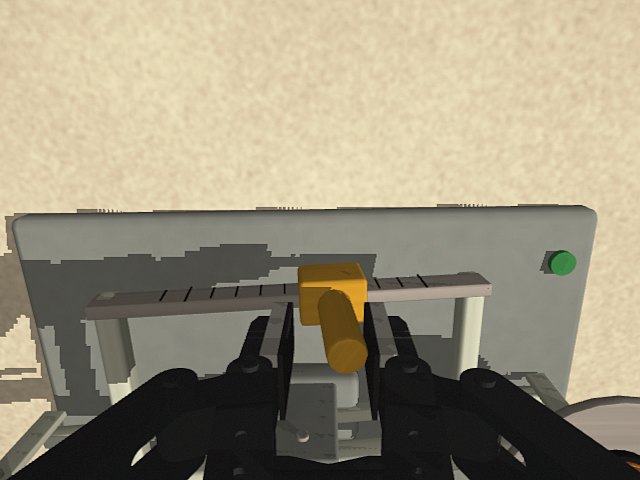

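Call:
servo_tool(rows=[0.3,0.0007,-0.003,0.0005,0,0,0,0.3,0.0008,-0.005,0.0005,0,0,0,0.3,0.0008,-0.005,0.0005,0,0,0,0.3,0.0008,-0.005,0.0005,0,0,0,0.3,0.0008,-0.005,0.0005,0,0,0,0.3,0.0008,-0.005,0.0005,0,0,0,0.3,0.0008,-0.005,0.0005,0,0,0,0.3,0.0008,-0.005,0.0005,0,0,0,0.3,0.0008,-0.005,0.0005,0,0,0,0.3,0.0005,-0.003,0.0005,0,0,0])

```text
time_s: 14.9
position: [0.5143, -0.0055, 0.1164]
tool_rot: [[0.989, 0.0, -0.15], [0.15, -0.0, 0.989], [0.0, -1.0, -0.0]]
ft_force: [-1.2, -0.2, -0.1]
grip_width: 0.0254
```

Call:
servo_tool(rows=[0.3,-0.0006,0.004,0,0,0,0,0.3,0,0,0.005,0,0,0,0.3,0,0,0.02,0,0,0,0.3,0,0,0.03,0,0,0,0.3,0,0,0.03,0,0,0,0.3,0,0,0,0,0,0])

```text
time_s: 15.4
position: [0.5156, -0.0009, 0.2071]
tool_rot: [[0.988, 0.01, -0.151], [0.151, -0.002, 0.988], [0.009, -1.0, -0.004]]
ft_force: [-0.1, -0.6, 0.1]
grip_width: 0.0253
```

Run:
```python
from h import *
s=env.observe();print(s['time_s'],s['position'],s['grip_width'],s['ft_force'])
im=save('wrist','w15.png'); save('scene','s15.png')
im=cv2.imread('pics/s15.png');cv2.imwrite('pics/s15c.png',cv2.resize(im[200:350,250:450],(800,600),interpolation=cv2.INTER_CUBIC))
```

```text
15.4 [ 0.5155796  -0.0008726   0.20710732] 0.02526246433446006 [-0.07662289 -0.55307795  0.11855888]
```

View pics/w15.png

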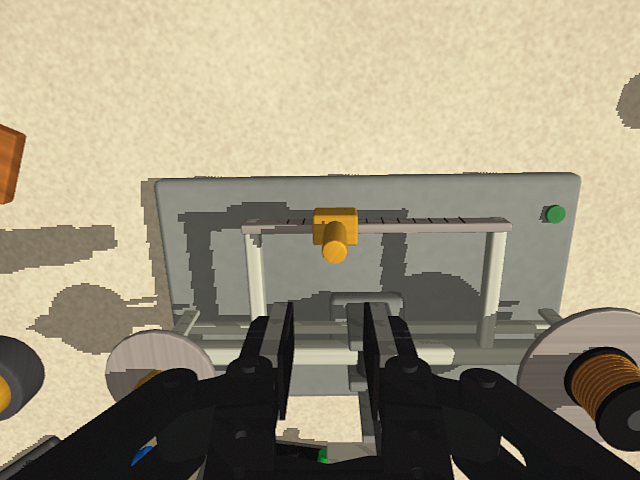

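View pics/s15c.png

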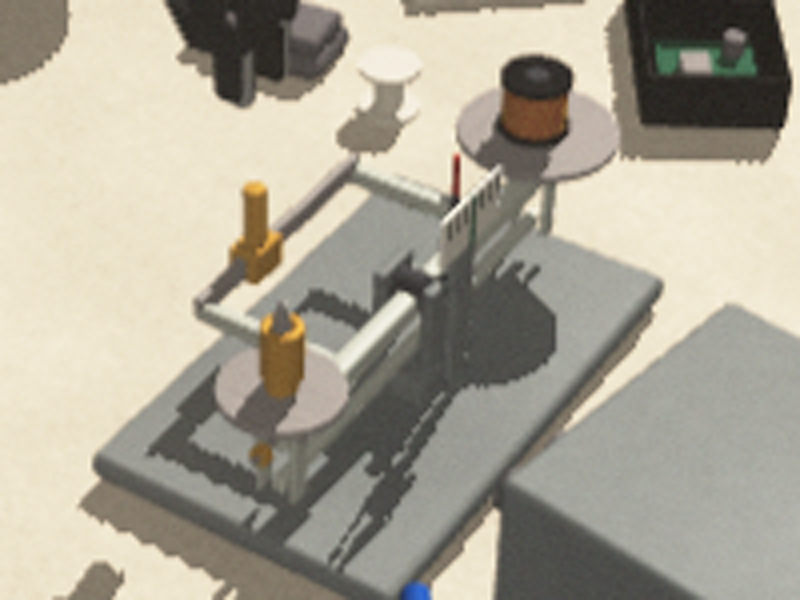

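Call:
servo_tool(rows=[0.3,0,0,0,0,0,0,0.3,0,0,0,0,0,0,0.3,0,0,0,0,0,0,0.3,0,0,0,0,0,0,0.3,0,0,0,0,0,0,0.3,0,0,0,0,0,0,0.3,0,0,0,0,0,0,0.3,0,0,0,0,0,0,0.3,0,0,0,0,0,0,0.3,0,0,0,0,0,0])

```text
time_s: 16.33
position: [0.5135, -0.0008, 0.2013]
tool_rot: [[0.989, 0.0, -0.151], [0.151, 0.0, 0.989], [0.0, -1.0, 0.0]]
ft_force: [0.8, -0.9, 0.1]
grip_width: 0.0257
```

Call:
servo_tool(rows=[0.3,-0.02,0,0.02,0,0,0,0.3,-0.03,0,0.01,0,0,0,0.3,-0.03,0.01,0,0,0,0,0.3,0,0.02,0,0,0,0,0.3,0,0.015,0,0,0,0,0.3,0,0,0,0,0,0,0.3,0,0,0,0,0,0,0.3,0,0,0,0,0,0,0.3,0,0,0,0,0,0,0.3,0,0,0,0,0,0])

```text
time_s: 17.17
position: [0.4337, 0.0437, 0.2312]
tool_rot: [[0.989, -0.0, -0.15], [0.15, -0.0, 0.989], [-0.0, -1.0, 0.0]]
ft_force: [0.1, -0.7, 1.0]
grip_width: 0.0257
```

Run:
```python
from h import *
s=env.observe();print(s['time_s'],s['position'],s['grip_width'],s['ft_force'])
save('wrist','w16.png'); save('scene','s16.png'); save('top','t16.png')
im=cv2.imread('pics/s16.png');cv2.imwrite('pics/s16c.png',cv2.resize(im[220:295,330:430],(800,600),interpolation=cv2.INTER_CUBIC))
```

```text
17.1667 [0.43373073 0.04365082 0.23117094] 0.025683559899389866 [ 0.09606357 -0.65557804  0.97372376]
```

View pics/w16.png

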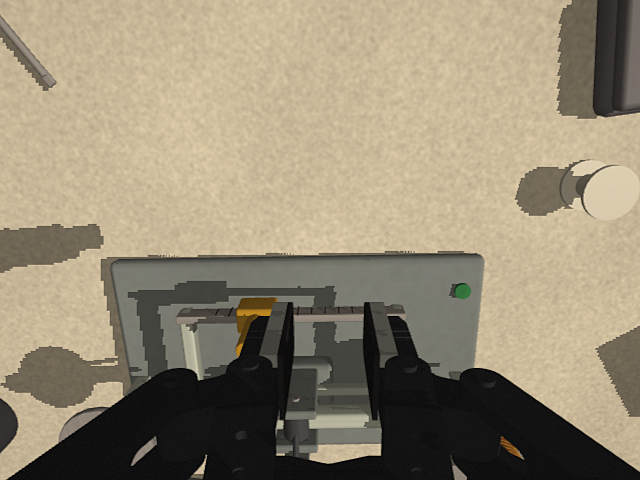

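View pics/s16c.png

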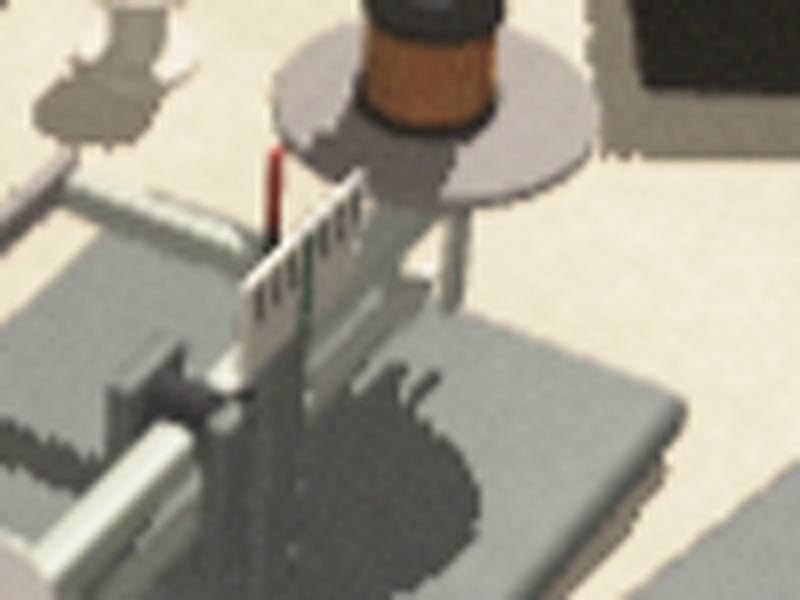

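```bash
cat >> h.py <<'E'
XH=np.array([.989,.1505,0]);YH=np.array([-.1505,.989,0])
YC=-.046; XT=XH@np.array([.6204,.0633,0])
def tilt(c,uv):
    o,d=ray(c,uv); k=(XT-XH@o)/(XH@d); p=o+k*d
    y=YH@p-YC; return p.round(4), y, np.arctan2(-y,p[2]-.085)
E
python3 - <<'E'
from h import *
S=cam('scene')
for u in [(260+432/4-.4,210+104/4-.4),(250+472/4-.4,200+147/4-.4),(250+457/4-.4,200+155/4-.4),(330+275/8-.45,220+150/8-.45)]: print(u,tilt(S,u))
im=cv2.imread('pics/t16.png');cv2.imwrite('pics/t16c.png',cv2.resize(im[180:280,240:373],(800,600),interpolation=cv2.INTER_CUBIC))
E
```

```text
(367.6, 235.6) (array([0.6203, 0.0642, 0.1847]), np.float64(0.0161644611647453), np.float64(-0.1607687084466135))
(367.6, 236.35) (array([0.6202, 0.0644, 0.1825]), np.float64(0.01637505791701482), np.float64(-0.16636271591401713))
(363.85, 238.35) (array([0.6227, 0.0483, 0.1867]), np.float64(9.386094222692265e-05), np.float64(-0.0009229105312961832))
(363.925, 238.3) (array([0.6226, 0.0487, 0.1866]), np.float64(0.0004136612566564002), np.float64(-0.004069577801662353))
```

View pics/t16c.png

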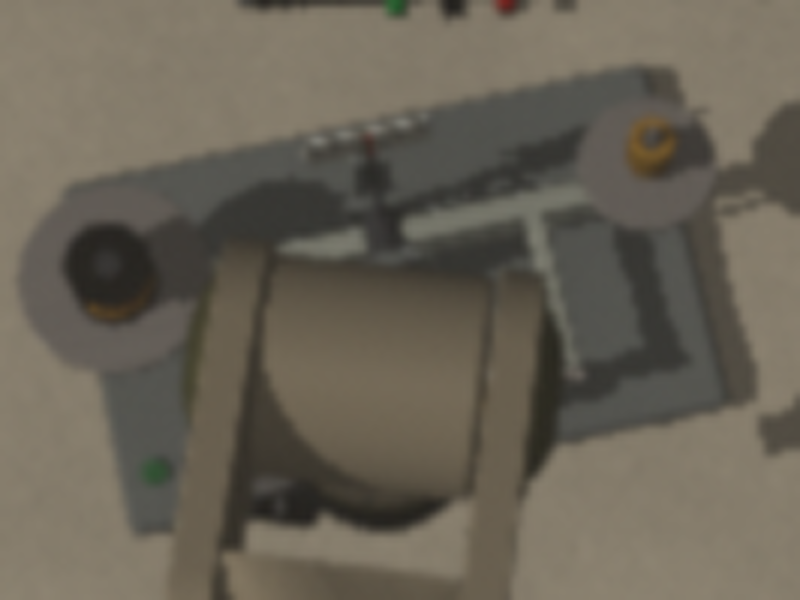

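Call:
servo_tool(rows=[0.3,0,0,0.02,0,0,0,0.3,0.02,0,0.01,0,0,0,0.3,0.03,0.002,0,0,0,0,0.3,0.035,0.002,0,0,0,0,0.3,0.035,0.002,0,0,0,0,0.3,0.035,0.002,0,0,0,0,0.3,0.035,0.002,0,0,0,0,0.3,0.033,0,0,0,0,0,0.3,0,0,0,0,0,0,0.3,0,0,0,0,0,0])

```text
time_s: 18.15
position: [0.6574, 0.0539, 0.2595]
tool_rot: [[0.989, -0.002, -0.15], [0.15, 0.0, 0.989], [-0.002, -1.0, 0.001]]
ft_force: [-0.1, -0.3, -0.0]
grip_width: 0.0257
```

Run:
```python
from h import *
s=env.observe();print(s['time_s'],s['position'],s['grip_width'],s['ft_force'])
im=save('wrist','w17.png')
```

```text
18.15 [0.65740078 0.05391177 0.25950357] 0.025658484854857076 [-0.10913739 -0.28797295 -0.00765131]
```

View pics/w17.png

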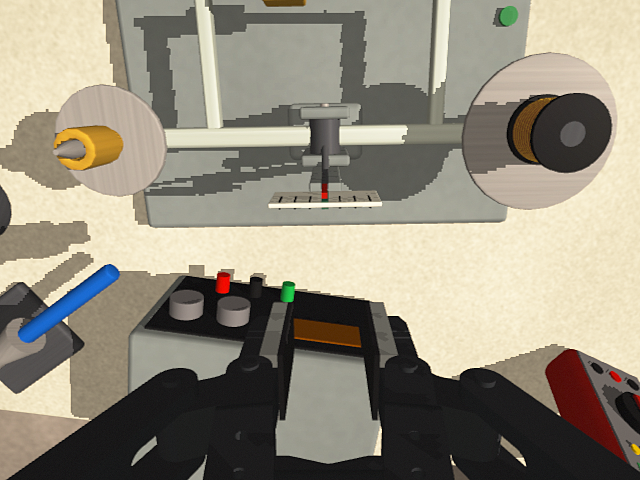

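Run:
```python
import cv2
im=cv2.imread('pics/w17.png');cv2.imwrite('pics/w17c.png',cv2.resize(im[165:225,260:340+50],(780,360),interpolation=cv2.INTER_CUBIC))
```

```text
(no output)
```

View pics/w17c.png

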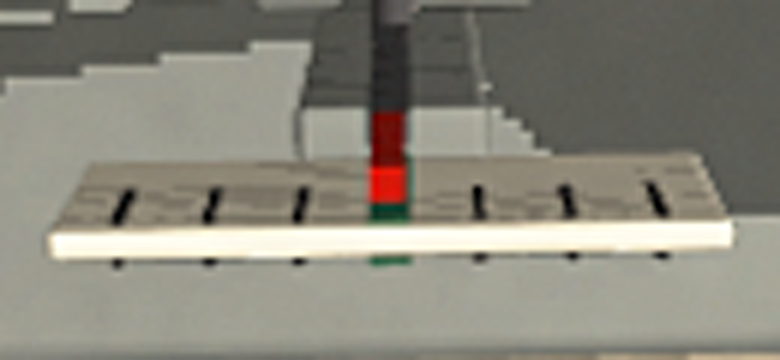

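Call:
servo_tool(rows=[0.3,0,0,0.01,0,0,0,0.3,0,0,0,0,0,0,0.3,0,0,0,0,0,0,0.3,0,0,0,0,0,0,0.3,0,0,0,0,0,0,0.3,0,0,0,0,0,0,0.3,0,0,0,0,0,0,0.3,0,0,0,0,0,0,0.3,0,0,0,0,0,0,0.3,0,0,0,0,0,0])

```text
time_s: 19.03
position: [0.6566, 0.0542, 0.2713]
tool_rot: [[0.989, -0.0, -0.151], [0.151, -0.0, 0.989], [-0.0, -1.0, 0.0]]
ft_force: [-0.2, -0.9, 0.3]
grip_width: 0.0254
```

Run:
```python
from h import *
im=save('wrist','w18.png')
cv2.imwrite('pics/w18c.png',cv2.resize(im[0:240,40:360,::-1],(800,600),interpolation=cv2.INTER_CUBIC))
```

```text
(no output)
```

View pics/w18c.png

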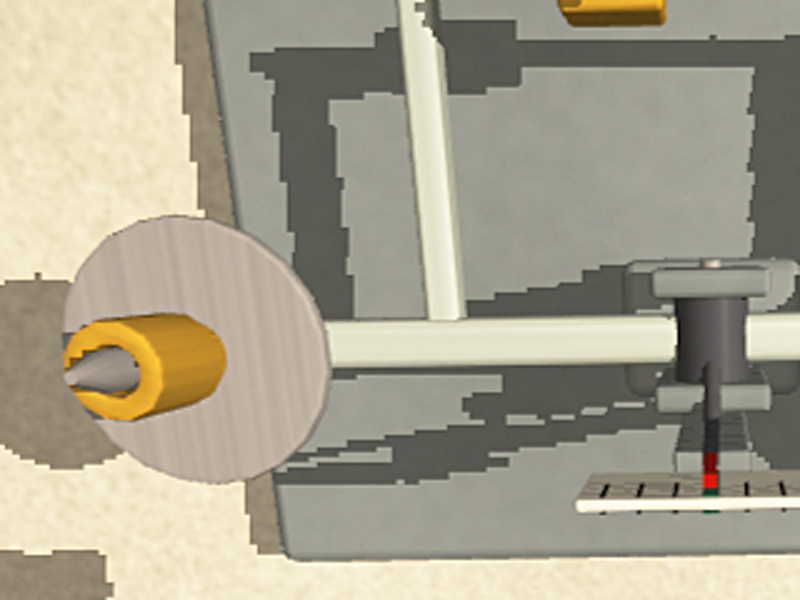

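The view is unchanged 0.9 s later: the pointer stands over the green band at crop (711,480) and the weight is home on the spindle. I'm handing in.

```bash
python3 -c "
from rig import env
print(env.close_job())"
```

```text
the job is handed in; nothing more can be done
None
```

The coil balances with the brass 100 g weight alone, and the job is handed in after about 19 s. I set that weight on the carrier seat, then pushed the poise towards the carrier until the beam floated level. The aluminium 50 g weight was not needed, and I never touched it.

**Last checks:** In the final close view the pointer stood over the green band, about 0.3 mm from its centre. That is a tilt of roughly 0.003 rad. The scene camera, which is coarser, gave about -0.004 rad. A second look 0.9 s later showed the same position. The weight was fully down with the spindle tip through its bore, and the coil stood in place on its pan. The gripper was clear of everything.

**Disagreements:**
- **Pointer direction:** with the coil down, the pointer leaned to +y in the images, while the task text says it does so with the carrier down. The level reading is not affected.
- **Contact forces:** I could not measure contact forces on the balance directly. I inferred soft contact from the wrist force, which stayed within about 2 N during placing and pushing. Lowering the weight pressed the carrier down by about 1 to 2 mm before I let go.

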